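# Prime three vacuum cups on a window pane, smallest to largest

## Task

Three vacuum cups with push plungers stand on the car-window pane. Prime them one after another, from the smallest pad to the largest: with the fingertips, gently press each plunger cap about halfway in (about 10 mm of its 20 mm stroke, not down to the stop) and let go. Only press: do not grasp, lift, shift or tip the cups, and leave the tin, the sanding block and the spray can alone.

Things in the scene. Friction and masses are not known exactly. Their poses are not given: they have to be found in the camera images.
- pane: Pale see-through car-window pane lying flat, 420 x 620 mm (its x and y), 6 mm thick, on three 10 mm high rubber strips and fixed to the bench. Origin: centre of its underside at bench level; the glass top is 16 mm above it.
- small_cup: The small vacuum cup, loose, upright on the glass, 0.3 to 0.9 kg: round black rubber pad 62 mm across, 16 mm high; on it an upright aluminium barrel 42 mm across, top 70 mm above the origin; out of it a 14 mm plunger rod with a flat round black cap, 36 mm across, 10 mm thick. Height 102 mm with the plunger fully out, 82 mm fully in. Origin: centre of the pad's underside.
- medium_cup: The medium vacuum cup, loose, upright on the glass, 0.3 to 0.9 kg: round black rubber pad 88 mm across, 16 mm high; on it an upright aluminium barrel 42 mm across, top 70 mm above the origin; out of it a 14 mm plunger rod with a flat round black cap, 36 mm across, 10 mm thick. Height 102 mm with the plunger fully out, 82 mm fully in. Origin: centre of the pad's underside.
- large_cup: The large vacuum cup, loose, upright on the glass, 0.3 to 0.9 kg: round black rubber pad 120 mm across, 16 mm high; on it an upright aluminium barrel 42 mm across, top 70 mm above the origin; out of it a 14 mm plunger rod with a flat round black cap, 36 mm across, 10 mm thick. Height 102 mm with the plunger fully out, 82 mm fully in. Origin: centre of the pad's underside.
- small_cap (a point): Centre of the flat top of the small cup's plunger cap, where it is pressed; it moves down with the plunger.
- small_plunger (a joint): How far this plunger is pushed in, m: 0 fully out, 0.020 fully in (hard stop); half stroke is 0.010, where a thin black ring on the rod reaches the mouth of the barrel. It starts between 0 and 0.003. Stiff seal, no spring: it gives way at about 3 N, moves straight down and stays where it is left.
- medium_cap (a point): Centre of the flat top of the medium cup's plunger cap, where it is pressed; it moves down with the plunger.
- medium_plunger (a joint): How far this plunger is pushed in, m: 0 fully out, 0.020 fully in (hard stop); half stroke is 0.010, where a thin black ring on the rod reaches the mouth of the barrel. It starts between 0 and 0.003. Stiff seal, no spring: it gives way at about 3 N, moves straight down and stays where it is left.
- large_cap (a point): Centre of the flat top of the large cup's plunger cap, where it is pressed; it moves down with the plunger.
- large_plunger (a joint): How far this plunger is pushed in, m: 0 fully out, 0.020 fully in (hard stop); half stroke is 0.010, where a thin black ring on the rod reaches the mouth of the barrel. It starts between 0 and 0.003. Stiff seal, no spring: it gives way at about 3 N, moves straight down and stays where it is left.
- tin: Bystander: closed round steel tin, 68 mm across, 45 mm high, loose on the pane. Origin: centre of its underside.
- block: Bystander: cork sanding block 45 x 90 x 28 mm, loose on the pane. Origin: centre of its underside.
- spray: Bystander: black spray can with a pale label and white nozzle, 66 mm across, 190 mm high, loose on the bench on the robot's right of the pane. Origin: centre of its underside.
Not all that is in view belongs to the job. What is shaped like the medium_cup but blue, green or orange is not meant.

How it is judged (in metres and radians):
On the way, in this order (a step that is already met when the one before it is completed fails the run):
1. the small cup's plunger is pressed in by at least 6 mm (value of joint small_plunger above 0.006 m), for 0.1 s.
2. the medium cup's plunger is pressed in by at least 6 mm (value of joint medium_plunger above 0.006 m), for 0.1 s.
3. the large cup's plunger is pressed in by at least 6 mm (value of joint large_plunger above 0.006 m), for 0.1 s.
At the end, for the whole second after the job is handed in: All three plungers stand between 6 and 16.5 mm in (stroke 20 mm); the cups stand upright (within 7 degrees) and at rest within 20 mm of where they began, and so do the tin, the sanding block and the spray can (value of joint small_plunger between 0.006 and 0.0165 m and value of joint medium_plunger between 0.006 and 0.0165 m and value of joint large_plunger between 0.006 and 0.0165 m and distance of each of small_cup, medium_cup, large_cup, tin, block, spray from where it was at the start of the episode below 0.02 m and angle between each of small_cup, medium_cup, large_cup, tin, block, spray's own z axis and vertical below 0.12 rad and linear speed of each of small_cup, medium_cup, large_cup below 0.02 m/s); the robot touches nothing.
It fails at once if a plunger is pressed (5 mm) before that of a smaller cup (6 mm) ((value of joint medium_plunger above 0.005 m and value of joint small_plunger below 0.006 m) or (value of joint large_plunger above 0.005 m and value of joint any of medium_plunger, small_plunger below 0.006 m)).
It fails at once if a plunger is pressed down to its stop (beyond 18 mm) (value of joint any of small_plunger, medium_plunger, large_plunger above 0.018 m).
It fails at once if a cup is pushed harder than 15 N (contact force between any of small_cup, medium_cup, large_cup and the arm above 15 N or contact force between any of small_cup, medium_cup, large_cup and the fingers above 15 N).
It fails at once if a cup is lifted more than 8 mm off the glass, shifted more than 20 mm or tipped more than 12 degrees (height (world z) of any of small_cup, medium_cup, large_cup above 0.024 m or distance of any of small_cup, medium_cup, large_cup from where it was at the start of the episode above 0.02 m or angle between any of small_cup, medium_cup, large_cup's own z axis and vertical above 0.21 rad).
It fails at once if the tin, the sanding block or the spray can is moved more than 20 mm or tipped (distance of any of tin, block, spray from where it was at the start of the episode above 0.02 m or angle between any of tin, block, spray's own z axis and vertical above 0.3 rad).
It also fails if it takes over 48 s, if anything falls off the work surface, if the arm or the gripper's body presses on something with over 40 N, if the wrist force passes 120 N, or if a joint passes its speed limit or range.

## Robot

A 6-joint arm with a two-finger parallel gripper is mounted at the origin on the work surface. World frame = base frame: x ahead of the robot, y to its left, z up, the work surface at z = 0. Lengths are in mm, angles in rad, forces in N, time in s.
With the tool pointing down it reaches from about 425 to 1125 mm from the base axis. Payload 14.9 kg.
Tool frame: the origin (TCP) lies between the finger pads; the fingertips stand 25 mm ahead of it and the grasp point (between the pads) lies 6 mm ahead of it; z points along the fingers, y is the line along which they close (so a half turn about z gives the same grasp; the last joint's range is limited). The gripper opens to 91 mm and grips with 3 to 60 N. Pads are 32 mm wide; open, the fingers measure 118 mm over their backs; the gripper's body (76 mm by 178 mm) begins 60 mm behind the grasp point.
Start: joints at [1.2, 0.379, 1.734, -0, 1.028, -0.033], TCP at [231.996, 660.451, 238.932] pointing down, gripper open.
Joint ranges: [-2.77, 2.77], [-0.74, 2.19], [0, 2.66], [-1.06, 4.2], [0.31, 2.87], [-3.08, 3.08]. Speed limits (rad/s): [1.89, 1.89, 2.39, 3.14, 3.14, 3.14].

## Interface

Orientations are given as a unit quaternion [w, x, y, z].
In Python, from workcell import bot gives the robot as it stands.
- The arm moves only by the tool play_rows, never from a script. Its argument "plan" is a list that holds one entry, the list of rows, each a list of 5 numbers: the shift along the tool's x, y, z in cm, then the turn about the tool's z in rad, then the finger opening in cm, from 0 to 9.12. A call has 1 to 20 rows; each row shifts and turns the commanded pose from where the row before left it, along the tool's axes as they then stand; what a row does not reach is not made up. A row lasts 1/10 s, in which the tool goes at most 50 mm and 8.59 degrees, less where a joint would pass 70% of its speed; a pose out of reach is approached as far as the arm can. A call is refused whole if a number of a shift passes 5 or a number of a turn 0.15, either way. A call with a gripper value outside its range is refused whole. The fingers move at their own pace and stop on an object; the grip force is fixed at half the most. Time passes only in rows, so rows that do not move let the fingers close. It gives the time, the measured TCP pose, the force, the opening and the grip force at its end, in the units of the state.
- bot.observe(): the state, without advancing time (a new reading comes with each control period).
- bot.read_camera(name): name is "side" or "top" or "wrist"; returns a dict with "frame" (420x560x3 uint8, red, green, blue), "depth" (420x560 float32, mm along the optical axis (not along the pixel's ray), 0 where there is no reading), "K" (3x3 intrinsics, pixels), "D" ([k1, k2, p1, p2, k3] as OpenCV has them; the pictures are not rectified), "xyz" and "orientation" of the camera in the world; the wrist camera has in their place "mount" (4x4, takes a point from camera to tool coordinates, whose origin is the TCP and whose axes are the flange's). Camera axes: x right, y up, looking along -z (the intrinsics and any distortion apply to the point x, -y, -z); pixel columns grow to the right and rows downward; lengths in mm; the calibration is good to about 2 mm. A picture is of the moment at which its call begins: read the wrist's pose just before it.
- bot.sign_off(): hands the job in; it is judged then, once.
The state is a dict: "clock": time; "joint_positions": joint angles; "joint_vel": joint speeds; "joint_efforts": joint torques, N m; "tool_pos": TCP position; "orientation": TCP orientation; "wrist_force": force on the tool from outside, world axes, zero at the start; "wrist_torque": the same for the moment, N m; "width": opening from 0.0 (shut) to 1.0 (fully open); "gripper_force": force on a finger pad.
Only numpy, scipy, OpenCV 4.12 (cv2) and the standard library are available. Lean on these libraries where they do the work, as an engineer would, in place of code of your own. Each camera call takes 0.05 s, during which the arm holds its last target. There are 200 camera calls.

## Working session

There is one attempt and no reset: what is moved stays moved. The work goes in short steps, Python scripts to look and compute and a tool call to move; the robot and the scene stay as the last step left them, time stands still between calls to the robot, and variables do not carry over. Pictures are saved under pics/ and viewed, at most 10 in all, crops included, and the job is handed in when it is done.

Besides the shell and the picture viewer there is one more tool, called after "Call:" by a JSON object that holds its "name" and its "arguments". play_rows: Moves the arm, as the interface text tells. Its arguments: {"type":"object","properties":{"plan":{"type":"array"}},"required":["plan"]}

```bash
mkdir -p pics; ls; cat > h.py <<'E'
import numpy as np, cv2
from scipy.spatial.transform import Rotation as R
from workcell import bot
def rot(q): return R.from_quat([q[1],q[2],q[3],q[0]]).as_matrix()
def cam(name):
    s=bot.observe(); c=bot.read_camera(name)
    if name=="wrist":
        M=np.array(c["mount"]); T=np.eye(4); T[:3,:3]=rot(s["orientation"]); T[:3,3]=s["tool_pos"]; P=T@M
        c["Rw"],c["t"]=P[:3,:3],P[:3,3]
    else: c["Rw"],c["t"]=rot(c["orientation"]),np.array(c["xyz"])
    return c
def rays(c,uv):
    n=cv2.undistortPoints(np.array(uv,float).reshape(-1,1,2),np.array(c["K"],float),np.array(c["D"],float)).reshape(-1,2)
    return np.c_[n[:,0],-n[:,1],-np.ones(len(n))]@c["Rw"].T
def onz(c,uv,z):
    d=rays(c,uv); return c["t"]+d*((z-c["t"][2])/d[:,2])[:,None]
def cloud(c):
    v,u=np.mgrid[:420,:560]; d=rays(c,np.c_[u.ravel(),v.ravel()])
    return (c["t"]+d*c["depth"].reshape(-1,1)).reshape(420,560,3)
E
python3 - <<'E'
from h import *
ims=[]
for n in ["top","side"]:
    c=cam(n); cv2.imwrite(f"pics/{n}0.png",c["frame"][:,:,::-1]); np.savez(n+"0.npz",**{k:np.array(v) for k,v in c.items()}); print(n,c["t"],c["Rw"].round(2).tolist(),(c["depth"]>0).mean())
s=bot.observe();print(s)
E
```

```text
pics
top [ 369.08467348 -180.70897454 1242.26002876] [[0.0, 0.99, -0.11], [-1.0, -0.0, -0.0], [-0.0, 0.11, 0.99]] 0.9960586734693877
side [-158.72316336 -907.98409699  969.35916126] [[0.74, 0.45, -0.5], [-0.67, 0.48, -0.56], [-0.01, 0.75, 0.66]] 0.9960289115646258
{'clock': 0.1, 'joint_positions': array([ 1.19969252e+00,  3.79376489e-01,  1.73475849e+00, -1.65561201e-05,
        1.02847917e+00, -3.33365489e-02]), 'joint_vel': array([-0.00116651, -0.00084387, -0.00077921, -0.00131497,  0.00010054,
        0.00069461]), 'joint_efforts': array([-2.05263685e-03, -7.65042830e+01, -4.35291874e+01,  6.50899694e-02,
        3.98777146e-02, -3.40363692e-05]), 'tool_pos': array([231.87275143, 660.11005999, 238.3217004 ]), 'orientation': array([-9.56377338e-05,  1.68077729e-01,  9.85773613e-01, -5.01765793e-04]), 'wrist_force': array([-0.42575706,  0.70569012, -0.4296522 ]), 'wrist_torque': array([-0.03570873,  0.0165689 , -0.01569948]), 'gripper_force': 0.0, 'width': 0.9989585011224164}
```

View pics/top0.png

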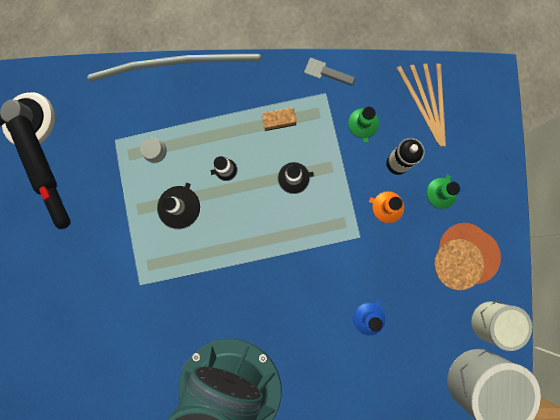

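View pics/side0.png

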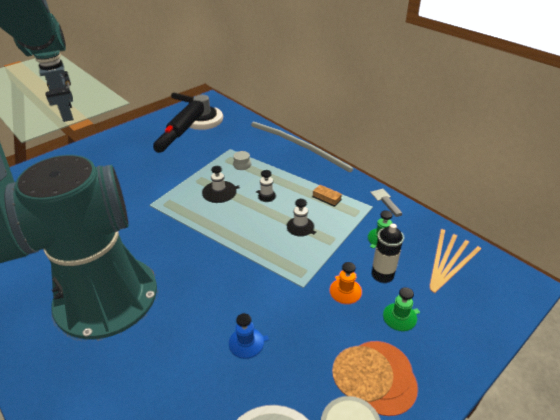

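Both views show the three black cups on the pane. In the top image the large is at (178,207), the small at (225,168) and the medium at (294,178), with the tin at (152,150) and the block at (279,119). The coloured cups are off the pane. Next I measure the caps from depth.

```bash
python3 - <<'E'
from h import *
for n,px in [("top",dict(L=(178,207),S=(225,168),M=(294,178),tin=(152,150),block=(279,119))),("side",dict(L=(217,172),S=(266,177),M=(301,206)))]:
    c=dict(np.load(n+"0.npz")); P=cloud(c); f=c["frame"].astype(int)
    for k,(u,v) in px.items():
        w=20
        Q=P[v-w:v+w,u-w:u+w].reshape(-1,3); F=f[v-w:v+w,u-w:u+w].reshape(-1,3).max(1)
        uu,vv=np.meshgrid(np.arange(u-w,u+w),np.arange(v-w,v+w))
        z=Q[:,2]; zc=z[(z<150)].max()
        m=(z>zc-7)&(z<150); pts=np.c_[uu.ravel(),vv.ravel()][m]
        (a,b),r=cv2.minEnclosingCircle(pts.astype(np.float32)); 
        o=onz(c,[(a,b)],np.median(z[m]))
        print(n,k,m.sum(),"ztop",z[m].min().round(1),np.median(z[m]).round(1),zc.round(1),"mean",Q[m].mean(0).round(1),"circ",o.round(1),(a,b,r))
        p=(z>25)&(z<40)
        if k in"LSM": print("  pad mean",Q[p].mean(0).round(1),p.sum(),"glass z",np.median(z[(z<24)]).round(1))
E
```

```text
top L 131 ztop 112.8 115.4 119.5 mean [496.8 141.8 115.6] circ [[496.5 142.2 115.4]] (168.9081573486328, 203.3265380859375, 6.941004753112793)
  pad mean [493.5 135.8  28.7] 512 glass z 20.3
top S 135 ztop 112.4 115.1 119.4 mean [601.2  12.3 115.2] circ [[601.1  12.1 115.1]] (220.3333282470703, 162.6666717529297, 6.8719401359558105)
  pad mean [590.9   4.3  31.2] 103 glass z 15.5
top M 138 ztop 114.1 117.2 121.1 mean [ 577.4 -172.9  117.1] circ [[ 577.8 -173.   117.2]] (292.7083435058594, 171.3229217529297, 6.837620735168457)
  pad mean [ 568.9 -175.7   29.1] 269 glass z 16.1
top tin 228 ztop 58.9 61.0 65.9 mean [654.2 215.9  61.2] circ [[654.4 216.2  61. ]] (149.94444274902344, 147.94444274902344, 10.801621437072754)
top block 316 ztop 42.4 44.6 49.4 mean [ 742.6 -135.    44.7] circ [[ 740.5 -133.7   44.6]] (278.6028747558594, 117.93779754638672, 16.68071937561035)
side L 37 ztop 115.5 116.7 122.2 mean [496.2 142.3 117.1] circ [[494.8 139.1 116.7]] (216.5, 169.0, 4.609872341156006)
  pad mean [518.  152.2  30.4] 149 glass z 15.8
side S 58 ztop 113.3 116.3 120.0 mean [600.2  11.7 116.2] circ [[598.2   8.7 116.3]] (266.0, 173.5, 5.2202534675598145)
  pad mean [617.7  63.3  32.8] 78 glass z 15.7
side M 56 ztop 116.3 118.6 123.2 mean [ 576.8 -174.3  118.7] circ [[ 577.2 -175.   118.6]] (300.79998779296875, 202.0, 5.200088977813721)
  pad mean [ 624.6 -151.    31.3] 97 glass z 16.4
```

Call:
{"name": "play_rows", "arguments": {"plan": [[[-1.5, -1.3, 0, 0, 0], [-3.1, -2.7, 0, 0, 0], [-3.1, -2.7, 0, 0, 0], [-3.1, -2.7, 0, 0, 0], [-3.1, -2.7, 0, 0, 0], [-3.1, -2.7, 0, 0, 0], [-3.1, -2.7, 0, 0, 0], [-3.1, -2.7, 0, 0, 0], [-3.1, -2.7, 0, 0, 0], [-3.1, -2.7, 0, 0, 0], [-3.1, -2.7, 0, 0, 0], [-3.1, -2.7, 0, 0, 0], [-3.1, -2.7, 0, 0, 0], [-3.1, -2.7, 0, 0, 0], [-3.1, -2.7, 0, 0, 0], [-3.1, -2.7, 0, 0, 0], [-3.1, -2.7, 0, 0, 0], [-3.1, -2.7, 0, 0, 0], [-1.5, -1.3, 0, 0, 0], [0, 0, 0, 0, 0]]]}}

```text
clock: 2.1
tool_pos: [597.1, 16.0, 238.7]
orientation: [-0.0, 0.169, 0.986, -0.0]
wrist_force: [-0.2, 0.1, -1.1]
width: 0.004
gripper_force: 0.0
```

```bash
cat > go.py <<'E'
from h import *
import sys
T=dict(S=(600.8,12.1),M=(577.4,-173.3),L=(496.5,142))[sys.argv[1]]
s=bot.observe(); d=np.array([*T,s["tool_pos"][2]])-s["tool_pos"]
print("t",s["clock"],"pos",s["tool_pos"].round(2),"tool shift cm",(rot(s["orientation"]).T@d/10).round(3),"F",s["wrist_force"].round(2),"w",s["width"],"q",s["orientation"].round(3))
E
python3 go.py S; python3 - <<'E'
from h import *
c=cam("wrist"); cv2.imwrite("pics/w1.png",c["frame"][:,:,::-1])
t=cam("top"); print(onz(dict(np.load("top0.npz")),[(410,148)],190))
E
```

```text
t 2.1 pos [597.11  16.04 238.71] tool shift cm [-0.48  -0.248  0.   ] F [-0.22  0.1  -1.06] w 0.0039333101847890545 q [-0.     0.169  0.986 -0.   ]
[[ 621.84440372 -455.89195369  190.        ]]
```

View pics/w1.png

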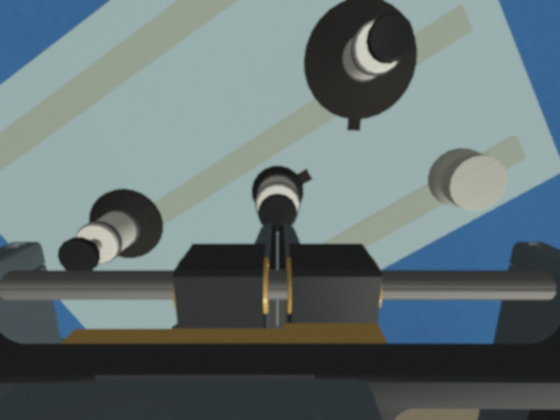

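The wrist view shows the small cap at (278,208), in line with the closed fingertips. The larger cups are clear of the gripper. I'll centre over the cap and descend.

Call:
{"name": "play_rows", "arguments": {"plan": [[[-0.24, -0.13, 0.5, 0, 0], [-0.24, -0.12, 1.5, 0, 0], [0, 0, 2, 0, 0], [0, 0, 2, 0, 0], [0, 0, 1.5, 0, 0], [0, 0, 0.7, 0, 0], [0, 0, 0.3, 0, 0], [0, 0, 0, 0, 0], [0, 0, 0, 0, 0]]]}}

```text
clock: 3.1
tool_pos: [600.9, 14.4, 154.6]
orientation: [0.0, 0.168, 0.986, 0.0]
wrist_force: [0.5, -0.0, 0.5]
width: 0.006
gripper_force: 0.0
```

```bash
python3 go.py S; python3 - <<'E'
from h import *
c=cam("side"); cv2.imwrite("pics/s1.png",cv2.resize(c["frame"][130:250,190:340,::-1],None,fx=5,fy=5,interpolation=cv2.INTER_CUBIC))
E
```

```text
t 3.1 pos [600.92  14.36 154.61] tool shift cm [-0.064 -0.217 -0.   ] F [ 0.49 -0.02  0.49] w 0.005924270323116067 q [0.    0.168 0.986 0.   ]
```

View pics/s1.png

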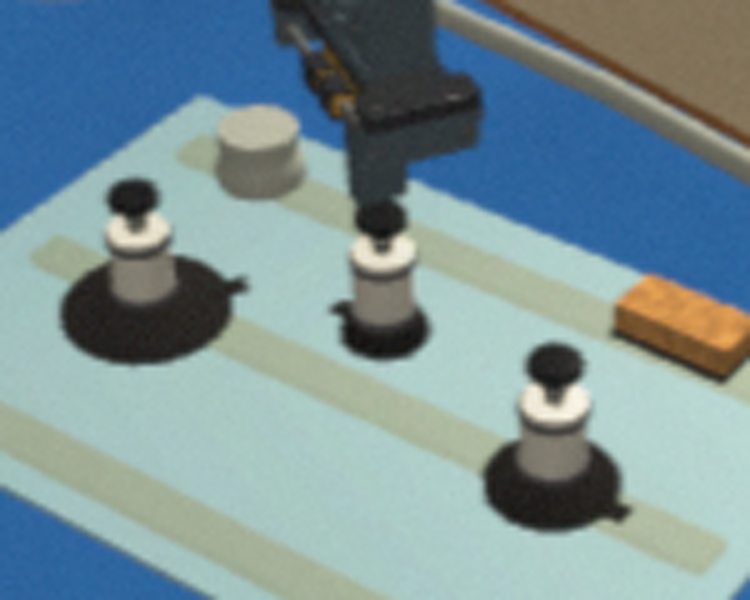

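The side crop shows the fingertips just above the small cap at crop (380,215), centred over it. I'll approach slowly.

Call:
{"name": "play_rows", "arguments": {"plan": [[[-0.06, -0.2, 0.3, 0, 0], [0, 0, 0.3, 0, 0], [0, 0, 0.2, 0, 0], [0, 0, 0.1, 0, 0], [0, 0, 0.1, 0, 0], [0, 0, 0.1, 0, 0], [0, 0, 0.1, 0, 0], [0, 0, 0.1, 0, 0], [0, 0, 0.1, 0, 0], [0, 0, 0, 0, 0]]]}}

```text
clock: 4.15
tool_pos: [600.4, 12.2, 139.9]
orientation: [-0.0, 0.168, 0.986, 0.0]
wrist_force: [0.3, -0.1, -0.2]
width: 0.004
gripper_force: 0.0
```

```bash
python3 go.py S; python3 go.py S
```

```text
t 4.15 pos [600.39  12.25 139.87] tool shift cm [-0.044 -0.    -0.   ] F [ 0.33 -0.12 -0.19] w 0.004057652583380668 q [-0.     0.168  0.986  0.   ]
t 4.15 pos [600.39  12.25 139.87] tool shift cm [-0.044 -0.    -0.   ] F [ 0.33 -0.12 -0.19] w 0.004057652583380668 q [-0.     0.168  0.986  0.   ]
```

Call:
{"name": "play_rows", "arguments": {"plan": [[[0, 0, 0.1, 0, 0], [0, 0, 0.1, 0, 0], [0, 0, 0, 0, 0]]]}}

```text
clock: 4.45
tool_pos: [600.4, 12.2, 137.8]
orientation: [0.0, 0.168, 0.986, 0.0]
wrist_force: [0.3, 0.5, 0.3]
width: 0.003
gripper_force: 0.2
```

Call:
{"name": "play_rows", "arguments": {"plan": [[[0, 0, 0.1, 0, 0], [0, 0, 0.1, 0, 0]]]}}

```text
clock: 4.65
tool_pos: [600.5, 12.2, 135.9]
orientation: [0.0, 0.168, 0.986, 0.0]
wrist_force: [-1.3, 0.1, 3.0]
width: 0.004
gripper_force: 1.4
```

Call:
{"name": "play_rows", "arguments": {"plan": [[[0, 0, 0.1, 0, 0], [0, 0, 0.1, 0, 0]]]}}

```text
clock: 4.85
tool_pos: [600.4, 12.2, 133.9]
orientation: [0.0, 0.168, 0.986, -0.0]
wrist_force: [-0.7, 0.5, 2.8]
width: 0.005
gripper_force: 1.4
```

Call:
{"name": "play_rows", "arguments": {"plan": [[[0, 0, 0.1, 0, 0], [0, 0, 0.1, 0, 0]]]}}

```text
clock: 5.05
tool_pos: [600.4, 12.2, 131.9]
orientation: [0.0, 0.168, 0.986, -0.0]
wrist_force: [-0.6, 0.3, 2.9]
width: 0.007
gripper_force: 1.4
```

```bash
cat > chk.py <<'E'
from h import *
for n in ("side","top"):
    c=cam(n); P=cloud(c); c0=dict(np.load(n+"0.npz"))
    P0=cloud(c0)
    for k,(x,y) in dict(S=(600.8,12.1),M=(577.4,-173.3),L=(496.5,142)).items():
        o=[]
        for Q in (P0,P):
            m=(np.hypot(Q[...,0]-x,Q[...,1]-y)<14)&(Q[...,2]>98)&(Q[...,2]<122)
            o.append((m.sum(),Q[m][:,2].mean().round(2) if m.any() else 0))
        print(n,k,o)
cs=cam("side"); cv2.imwrite("pics/tmp.png",cv2.resize(cs["frame"][150:250,200:320,::-1],None,fx=6,fy=6,interpolation=cv2.INTER_CUBIC))
E
python3 chk.py
```

```text
side S [(np.int64(37), np.float64(115.52)), (np.int64(32), np.float64(109.49))]
side M [(np.int64(44), np.float64(117.4)), (np.int64(46), np.float64(117.04))]
side L [(np.int64(37), np.float64(114.13)), (np.int64(41), np.float64(114.96))]
top S [(np.int64(91), np.float64(115.09)), (np.int64(0), 0)]
top M [(np.int64(93), np.float64(116.86)), (np.int64(94), np.float64(116.99))]
top L [(np.int64(94), np.float64(115.25)), (np.int64(0), 0)]
```

View pics/tmp.png

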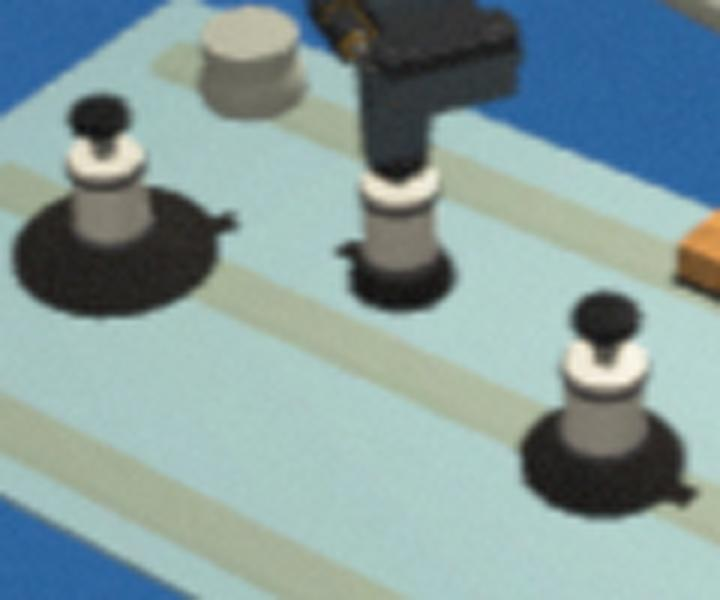

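The side crop shows the small cap at about (398,165), well down toward the barrel rim and upright. I'll press 1.5 mm more, then lift and check.

Call:
{"name": "play_rows", "arguments": {"plan": [[[0, 0, 0.1, 0, 0], [0, 0, 0.05, 0, 0]]]}}

```text
clock: 5.4
tool_pos: [600.3, 12.2, 130.3]
orientation: [-0.0, 0.168, 0.986, -0.0]
wrist_force: [-1.3, 0.4, 2.9]
width: 0.004
gripper_force: 1.4
```

Call:
{"name": "play_rows", "arguments": {"plan": [[[0, 0, -0.3, 0, 0], [0, 0, -1, 0, 0], [0, 0, -2, 0, 0], [0, 0, -3, 0, 0], [0, 0, -3, 0, 0], [0, 0, -1.5, 0, 0], [0, 0, 0, 0, 0]]]}}

```text
clock: 6.1
tool_pos: [601.5, 12.2, 240.9]
orientation: [0.002, 0.168, 0.986, 0.0]
wrist_force: [0.5, -0.4, -0.1]
width: 0.006
gripper_force: 0.0
```

```bash
python3 chk.py; python3 go.py M
```

```text
side S [(np.int64(37), np.float64(115.52)), (np.int64(35), np.float64(105.09))]
side M [(np.int64(44), np.float64(117.4)), (np.int64(50), np.float64(116.71))]
side L [(np.int64(37), np.float64(114.13)), (np.int64(42), np.float64(114.56))]
top S [(np.int64(91), np.float64(115.09)), (np.int64(24), np.float64(103.18))]
top M [(np.int64(93), np.float64(116.86)), (np.int64(94), np.float64(117.05))]
top L [(np.int64(94), np.float64(115.25)), (np.int64(0), 0)]
t 6.25 pos [599.73  12.24 237.23] tool shift cm [-4.0410e+00 -1.8246e+01  3.0000e-03] F [-0.   -0.12 -0.36] w 0.0059664240922522056 q [-0.001  0.168  0.986 -0.   ]
```

View pics/tmp.png

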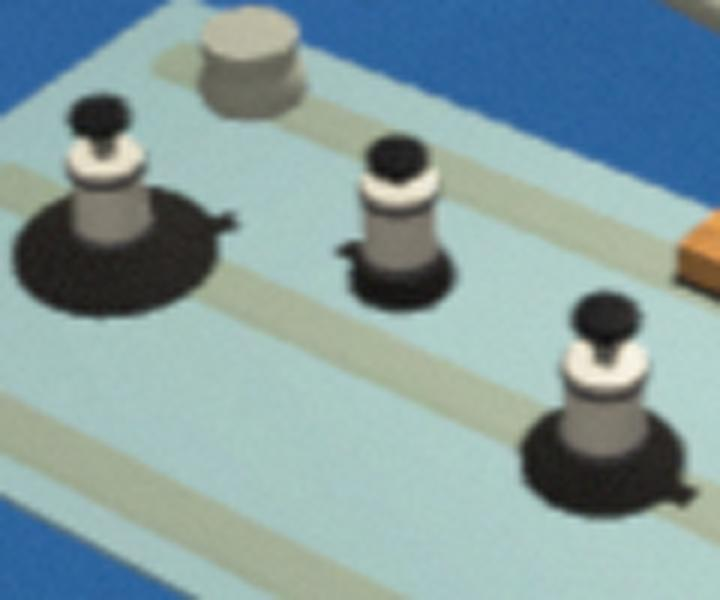

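The side crop shows the small cap lowered, at (398,158), with the cup upright and unmoved. Its depth of about 105 mm agrees with the kinematic fingertip height (105.3), so the plunger is about 12–13 mm in. Medium next, to TCP z ≈ 132.5.

Call:
{"name": "play_rows", "arguments": {"plan": [[[-0.4, -1.8, 0, 0, 0], [-0.8, -3.6, 0, 0, 0], [-0.8, -3.6, 0, 0, 0], [-0.8, -3.6, 0, 0, 0], [-0.8, -3.6, 0, 0, 0], [-0.4, -2, 0, 0, 0], [0, 0, 0.5, 0, 0], [0, 0, 1.5, 0, 0], [0, 0, 2, 0, 0], [0, 0, 2, 0, 0], [0, 0, 1, 0, 0], [0, 0, 0.5, 0, 0], [0, 0, 0, 0, 0], [0, 0, 0, 0, 0], [0, 0, 0, 0, 0]]]}}

```text
clock: 7.75
tool_pos: [578.3, -172.8, 164.2]
orientation: [0.001, 0.168, 0.986, -0.0]
wrist_force: [0.3, 0.0, -0.3]
width: 0.006
gripper_force: 0.0
```

```bash
python3 go.py M
```

```text
t 7.75 pos [ 578.28 -172.81  164.23] tool shift cm [ 0.067 -0.076 -0.   ] F [ 0.31  0.03 -0.31] w 0.006081026161356611 q [ 0.001  0.168  0.986 -0.   ]
```

Call:
{"name": "play_rows", "arguments": {"plan": [[[0.06, -0.07, 0.3, 0, 0], [0, 0, 0.5, 0, 0], [0, 0, 0.5, 0, 0], [0, 0, 0.3, 0, 0], [0, 0, 0.2, 0, 0], [0, 0, 0.1, 0, 0], [0, 0, 0.1, 0, 0], [0, 0, 0.1, 0, 0], [0, 0, 0.1, 0, 0], [0, 0, 0.1, 0, 0], [0, 0, 0.1, 0, 0], [0, 0, 0, 0, 0]]]}}

```text
clock: 8.95
tool_pos: [577.0, -173.2, 139.3]
orientation: [0.0, 0.168, 0.986, 0.0]
wrist_force: [0.2, 0.5, -0.3]
width: 0.003
gripper_force: 0.2
```

Call:
{"name": "play_rows", "arguments": {"plan": [[[0, 0, 0.1, 0, 0], [0, 0, 0.1, 0, 0]]]}}

```text
clock: 9.15
tool_pos: [577.1, -173.2, 137.4]
orientation: [0.0, 0.168, 0.986, -0.0]
wrist_force: [-0.6, 0.5, 3.4]
width: 0.004
gripper_force: 1.4
```

Call:
{"name": "play_rows", "arguments": {"plan": [[[0, 0, 0.1, 0, 0], [0, 0, 0.1, 0, 0]]]}}

```text
clock: 9.35
tool_pos: [577.1, -173.2, 135.4]
orientation: [0.0, 0.168, 0.986, -0.0]
wrist_force: [-0.6, 0.1, 4.1]
width: 0.004
gripper_force: 1.4
```

Call:
{"name": "play_rows", "arguments": {"plan": [[[0, 0, 0.1, 0, 0], [0, 0, 0.1, 0, 0]]]}}

```text
clock: 9.55
tool_pos: [577.1, -173.2, 133.4]
orientation: [0.0, 0.168, 0.986, -0.0]
wrist_force: [-0.2, -0.1, 2.4]
width: 0.005
gripper_force: 1.4
```

Call:
{"name": "play_rows", "arguments": {"plan": [[[0, 0, 0.1, 0, 0], [0, 0, 0.1, 0, 0], [0, 0, 0.1, 0, 0], [0, 0, 0, 0, 0]]]}}

```text
clock: 9.95
tool_pos: [577.0, -173.2, 130.2]
orientation: [-0.0, 0.168, 0.986, 0.0]
wrist_force: [0.3, 0.2, 0.7]
width: 0.007
gripper_force: 0.4
```

Call:
{"name": "play_rows", "arguments": {"plan": [[[0, 0, -0.3, 0, 0], [0, 0, -1, 0, 0], [0, 0, -2, 0, 0], [0, 0, -3, 0, 0], [0, 0, -3, 0, 0], [0, 0, -1.5, 0, 0], [0, 0, 0, 0, 0], [0, 0, 0, 0, 0]]]}}

```text
clock: 10.75
tool_pos: [576.7, -173.1, 237.9]
orientation: [-0.0, 0.168, 0.986, 0.0]
wrist_force: [0.4, 1.1, -0.5]
width: 0.005
gripper_force: 0.0
```

```bash
python3 chk.py; python3 go.py L
```

```text
side S [(np.int64(37), np.float64(115.52)), (np.int64(41), np.float64(104.75))]
side M [(np.int64(44), np.float64(117.4)), (np.int64(43), np.float64(105.76))]
side L [(np.int64(37), np.float64(114.13)), (np.int64(41), np.float64(114.03))]
top S [(np.int64(91), np.float64(115.09)), (np.int64(90), np.float64(103.91))]
top M [(np.int64(93), np.float64(116.86)), (np.int64(0), 0)]
top L [(np.int64(94), np.float64(115.25)), (np.int64(93), np.float64(115.45))]
t 10.9 pos [ 576.35 -173.01  236.98] tool shift cm [17.975 27.074  0.037] F [0.28 0.11 0.42] w -0.000960759120257222 q [-0.001  0.168  0.986  0.   ]
```

View pics/tmp.png

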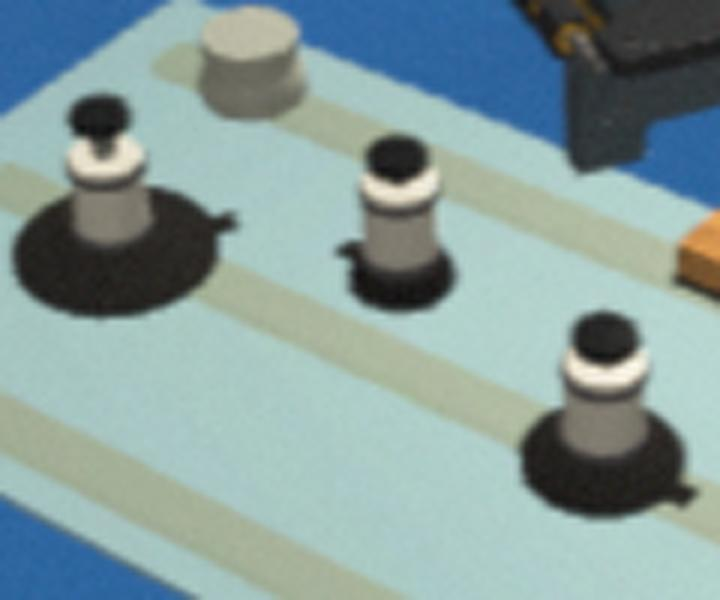

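The crop shows the medium cap now lowered, at (604,338), like the small one at (398,158). Depth puts them about 12 mm and 13–14 mm in, with the cups in place. Large next, stopping at TCP z ≈ 132.

Call:
{"name": "play_rows", "arguments": {"plan": [[[1, 1.5, 0, 0, 0], [2, 3, 0, 0, 0], [2, 3, 0, 0, 0], [2, 3, 0, 0, 0], [2, 3, 0, 0, 0], [2, 3, 0, 0, 0], [2, 3, 0, 0, 0], [2, 3, 0, 0, 0], [2, 3, 0, 0, 0], [1, 1.6, 0, 0, 0], [0, 0, 0.5, 0, 0], [0, 0, 1.5, 0, 0], [0, 0, 2, 0, 0], [0, 0, 2, 0, 0], [0, 0, 1, 0, 0], [0, 0, 0.5, 0, 0], [0, 0, 0, 0, 0], [0, 0, 0, 0, 0], [0, 0, 0, 0, 0]]]}}

```text
clock: 12.8
tool_pos: [497.5, 142.2, 164.1]
orientation: [0.001, 0.168, 0.986, 0.0]
wrist_force: [0.8, 0.8, 0.6]
width: 0.006
gripper_force: 0.0
```

```bash
python3 go.py L
```

```text
t 12.8 pos [497.45 142.16 164.14] tool shift cm [ 0.085 -0.047 -0.   ] F [0.84 0.78 0.63] w 0.006285918273507531 q [0.001 0.168 0.986 0.   ]
```

Call:
{"name": "play_rows", "arguments": {"plan": [[[0.08, -0.05, 0.3, 0, 0], [0, 0, 0.5, 0, 0], [0, 0, 0.5, 0, 0], [0, 0, 0.3, 0, 0], [0, 0, 0.2, 0, 0], [0, 0, 0.1, 0, 0], [0, 0, 0.1, 0, 0], [0, 0, 0.1, 0, 0], [0, 0, 0.1, 0, 0], [0, 0, 0.1, 0, 0], [0, 0, 0.1, 0, 0], [0, 0, 0.1, 0, 0], [0, 0, 0.1, 0, 0]]]}}

```text
clock: 14.1
tool_pos: [496.2, 141.9, 137.4]
orientation: [0.0, 0.168, 0.986, 0.0]
wrist_force: [-0.0, -0.1, 3.4]
width: 0.007
gripper_force: 1.4
```

Call:
{"name": "play_rows", "arguments": {"plan": [[[0, 0, 0.1, 0, 0], [0, 0, 0.1, 0, 0]]]}}

```text
clock: 14.3
tool_pos: [496.1, 141.9, 135.4]
orientation: [0.0, 0.168, 0.986, 0.0]
wrist_force: [-0.9, -0.5, 2.7]
width: 0.006
gripper_force: 1.4
```

Call:
{"name": "play_rows", "arguments": {"plan": [[[0, 0, 0.1, 0, 0], [0, 0, 0.1, 0, 0]]]}}

```text
clock: 14.5
tool_pos: [496.1, 142.0, 133.4]
orientation: [0.0, 0.168, 0.986, 0.0]
wrist_force: [-0.7, -1.2, 3.4]
width: 0.007
gripper_force: 1.4
```

Call:
{"name": "play_rows", "arguments": {"plan": [[[0, 0, 0.1, 0, 0], [0, 0, 0.1, 0, 0], [0, 0, 0, 0, 0]]]}}

```text
clock: 14.8
tool_pos: [496.0, 141.9, 131.2]
orientation: [-0.0, 0.168, 0.986, -0.0]
wrist_force: [0.1, -0.8, 0.6]
width: 0.007
gripper_force: 0.2
```

Call:
{"name": "play_rows", "arguments": {"plan": [[[0, 0, -0.3, 0, 0], [0, 0, -1, 0, 0], [0, 0, -2, 0, 0], [0, 0, -3, 0, 0], [0, 0, -3, 0, 0], [0, 0, -1.5, 0, 0], [0, 0, 0, 0, 0], [0, 0, 0, 0, 0]]]}}

```text
clock: 15.6
tool_pos: [495.7, 141.9, 238.9]
orientation: [-0.0, 0.168, 0.986, -0.0]
wrist_force: [-0.0, -0.3, -0.6]
width: 0.001
gripper_force: 0.0
```

```bash
python3 chk.py; python3 go.py L
```

```text
side S [(np.int64(37), np.float64(115.52)), (np.int64(39), np.float64(104.83))]
side M [(np.int64(44), np.float64(117.4)), (np.int64(47), np.float64(105.62))]
side L [(np.int64(37), np.float64(114.13)), (np.int64(37), np.float64(106.64))]
top S [(np.int64(91), np.float64(115.09)), (np.int64(92), np.float64(104.21))]
top M [(np.int64(93), np.float64(116.86)), (np.int64(92), np.float64(104.5))]
top L [(np.int64(94), np.float64(115.25)), (np.int64(0), 0)]
t 15.75 pos [495.42 141.77 238.1 ] tool shift cm [-0.094  0.058 -0.   ] F [0.22 0.18 0.48] w 0.008379490868901164 q [-0.001  0.168  0.986 -0.   ]
```

View pics/tmp.png

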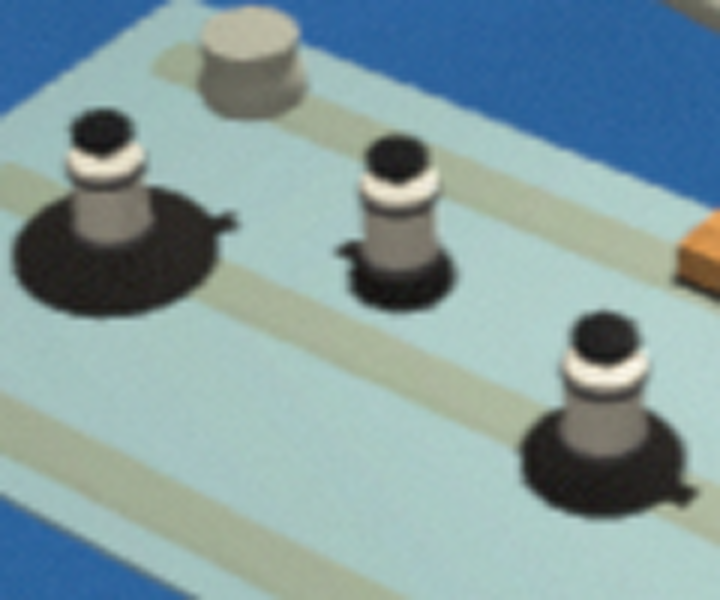

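All three caps are lowered, at crop (102,132), (398,158) and (604,338). The plungers are about 11–14 mm in, the cups are upright and unmoved, and the arm is clear. I'll hand it in.

```bash
python3 -c "
from workcell import bot
print(bot.sign_off())"
```

```text
the job is handed in; nothing more can be done
None
```

I pressed the three plungers in order (small, medium, large), each to roughly 11–14 mm by camera depth and fingertip height, and handed the job in at about 16 s with the cups upright and nothing seen to move; sign-off returned no verdict.

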